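# Stack the carrying tote over the loaded cup tote

## Task

The lower yellow tote is full of finished cups, so the yellow carrying tote must be stacked on top of it, not nested inside: pick it up by its black handle, turn it so that its blue end comes over the plain yellow end of the lower tote, and lower it into the seats without touching the cups. Press it straight down until it snaps past both spring roller catches and is fully home, keep pressing down on it with about 15 N (never more than 30 N) for about a second, then let go and leave it there. Disturb nothing else on the bench.

Things in the scene. Friction and masses are not known exactly. Their poses are not given: they have to be found in the camera images.
- upper: The loose yellow carrying tote, open on top and empty: body 170 long (its x) x 100 wide (its y) x 65 mm high, about 0.36 kg (varies by a fifth); origin at the centre of its underside, z up. The end wall on its +x is blue.
- handle (a point): Centre of the carrying tote's black handle bar, 108 mm above its underside, over its middle. The bar runs along the tote's y: 14 mm thick (tote's x), 16 mm high, 100 mm long, on a post at each end; below it the tote is open.
- upper_blue (a point): Middle of the top edge of the carrying tote's blue end wall (85 mm from its centre along its x, 65 mm up).
- lug (a point): Underside of one of the carrying tote's four lugs (x +68, y +56 mm). They stand out of its long sides at the bottom, at x = +68 and x = -30 mm, each 22 long, 14 mm high, out to y = +/-62 mm.
- rib (a point): Carrying tote's black rib on one long side (x 0, y +57, 10 mm up); another on the other side. They snap past the lower tote's roller catches.
- lower: The lower yellow tote, fixed to the bench, open on top, cups inside: 210 long (its x) x 140 wide (its y) x 97 mm high, inside 200 x 130; origin at the centre of its underside, z up. The end wall on its +x is blue. If the carrying tote came with its blue end at this same end, it would drop inside, onto the cups; turned half round it is carried by the seats.
- lower_blue (a point): Middle of the top edge of the lower tote's blue end wall (105 mm from its centre along its x, 95 mm up).
- seat (a point): Top of one of the lower tote's four seats (x -68, y +59.5, 72 mm up). Seats are at x = -68 and +30 mm along both long walls, between cheeks rising to 95 mm; lugs have about 3 mm play each way. The rubber seats give on springs, about 18 N per mm for all four. Fully home, the carrying tote's centre is over the lower tote's and its underside 72 mm above the lower tote's underside.
- pads: The four rubber pads in the seats of the lower tote, joined on one spring; origin at the lower tote's origin. Unpressed, the seated carrying tote bears on them with about 6 N (its weight and the pull of the rollers).
- catch (a point): Spring roller catch in the middle of the lower tote's +y long wall, 90 mm up; another in the other wall. The rollers meet the ribs when the carrying tote's underside is about 89 mm above the lower tote's; about 7 N down in all (more if jerked), more than the tote's own weight, pushes it past, and from about 79 mm on the rollers pull it home.
- cup1: White cup in the lower tote, 52 mm across, 54 mm high, origin at the centre of its foot; its rim is 13 mm below the seated carrying tote
- cup2: Brown cup in the lower tote, 52 mm across, 54 mm high, origin at the centre of its foot; its rim is 13 mm below the seated carrying tote
- cup3: Blue cup in the lower tote, 52 mm across, 54 mm high, origin at the centre of its foot; its rim is 13 mm below the seated carrying tote
- vase: Brown clay vase, 84 mm across, 95 mm high, origin at the centre of its foot
- glaze: Green glaze jar with white lid, 60 mm across, 90 mm high, origin at the centre of its foot
- bowl: White bowl, 120 mm across, 55 mm high, origin at the centre of its foot
- brush: Glaze brush lying on the bench, origin under its middle
- weight: Steel weight, 50 mm across, 40 mm high, origin at the centre of its underside
Not all that is in view belongs to the job. What is shaped like the upper but turquoise is not meant.

How it is judged:
By the outcome, as a careful person would: the job done as asked, in the order asked, and still so for the second after the job is handed in, with the robot touching nothing.
It also fails if it takes over 67 s, if anything falls off the work surface, if the arm or the gripper's body presses on something with over 40 N, if the wrist force passes 120 N, or if a joint passes its speed limit or range.

## Robot

A 6-joint arm with a two-finger parallel gripper is mounted at the origin on the work surface. World frame = base frame: x ahead of the robot, y to its left, z up, the work surface at z = 0. Lengths are in m, angles in rad, forces in N, time in s.
With the tool pointing down it reaches from about 0.35 to 0.775 m from the base axis. Payload 7.3 kg.
Tool frame: the origin (TCP) lies between the finger pads; the fingertips stand 8 mm ahead of it and the grasp point (between the pads) lies 11 mm behind it (robot.nose_length is the distance from the TCP to the fingertips, in m); z points along the fingers, y is the line along which they close (so a half turn about z gives the same grasp; the last joint's range is limited). The gripper opens to 92 mm and grips with 3 to 60 N. Pads are 19 mm wide; open, the fingers measure 130 mm over their backs; the gripper's body (75 mm by 190 mm) begins 47 mm behind the grasp point.
Start: joints at [-0.146, 0.342, 1.524, -0, 1.275, -0.146], TCP at [0.525, 0, 0.235] pointing down, gripper open.
Joint ranges: [-2.53, 2.53], [-0.77, 2.02], [0.04, 2.7], [-1, 4.14], [0.28, 2.66], [-3.11, 3.11]. Speed limits (rad/s): [2.57, 2.57, 3.14, 3.14, 3.14, 3.14].

## Interface

Orientations are given as [roll, pitch, yaw] about the fixed x, y, z axes, in that order (R = Rz(yaw) Ry(pitch) Rx(roll)).
In Python, from cell import robot gives the robot as it stands. The module is installed in compiled form; this text tells all that it offers.
- The arm moves only by the shell command python3 -m jog 'ROWS' [FORCE]. ROWS is JSON, a list that holds one entry, the list of rows, each a list of 5 numbers: the gripper's target within -1 to 1 (fully open at 1, half-way at 0, shut at -1), then the shift along the tool's x, y, z in m, then the turn about the tool's z in rad. A call has 1 to 5 rows; each row is the pose to reach, as a shift and turn from the pose commanded when the call began, along the tool's axes at that moment; what a row does not reach only later rows make up. A row lasts 1/12 s, in which the tool goes at most 41.7 mm and 7.16 degrees, less where a joint would pass 70% of its speed; a pose out of reach is approached as far as the arm can. A call with a gripper value outside its range is refused whole. The fingers move at their own pace and stop on an object; FORCE is the grip in N (left out, the last holds). Time passes only in rows, so rows that repeat a pose let the fingers close. It gives the time, the measured TCP pose, the force, the opening and the grip force at its end, in the units of the state.
- robot.observe(): the state, without advancing time (a new reading comes with each control period).
- robot.read_camera(name): name is "scene" or "side" or "wrist"; returns the picture (420x560x3 uint8, red, green, blue); there is no depth.
- robot.camera_model(name): a dict with "camera_matrix" (3x3 intrinsics, pixels), "position" and "attitude" of the camera in the world; the wrist camera has in their place "mount" (4x4, takes a point from camera to tool coordinates, whose origin is the TCP and whose axes are the flange's). Camera axes: x right, y down, z forward; pixel columns grow to the right and rows downward; lengths in m; the calibration is good to about 2 mm. A picture is of the moment at which its call begins: read the wrist's pose just before it. camera_model takes no time and is no camera call.
- robot.hand_in(): hands the job in; it is judged then, once.
The state is a dict: "time": time; "qpos": joint angles; "qvel": joint speeds; "joint_efforts": joint torques, N m; "tool_pos": TCP position; "tool_rot": TCP orientation; "contact_force": force on the tool from outside, world axes, zero at the start; "torque": the same for the moment, N m; "opening": finger opening in m; "grip_force": force on a finger pad.
Only numpy, scipy, OpenCV 4.12 (cv2) and the standard library are available. Lean on these libraries where they do the work, as an engineer would, in place of code of your own. Each camera call takes 0.05 s, during which the arm holds its last target. There are 200 camera calls.

## Working session

There is one attempt and no reset: what is moved stays moved. The work goes in short steps, Python scripts to look and compute and a shell command to move; the robot and the scene stay as the last step left them, time stands still between calls to the robot, and variables do not carry over. Pictures are saved under pics/ and viewed, at most 10 in all, crops included, and the job is handed in when it is done.

```bash
mkdir -p pics; cat > h.py <<'E'
import numpy as np,cv2
from scipy.spatial.transform import Rotation as R
from cell import robot
def snap(n,f):
    s=robot.observe(); im=robot.read_camera(n); cv2.imwrite('pics/'+f,im[:,:,::-1]); return s
def cam(n,s=None):
    m=robot.camera_model(n); K=np.array(m['camera_matrix'])
    if 'mount' in m:
        s=s or robot.observe(); T=np.eye(4); T[:3,:3]=R.from_euler('xyz',s['tool_rot']).as_matrix(); T[:3,3]=s['tool_pos']
        T=T@np.array(m['mount']); return K,T[:3,:3],T[:3,3]
    a=np.array(m['attitude']); 
    A=a if a.shape==(3,3) else R.from_euler('xyz',a).as_matrix()
    return K,A,np.array(m['position'])
def at_z(c,uv,z):
    K,A,p=c; d=A@np.linalg.inv(K)@np.array([*uv,1.]); return p+d*(z-p[2])/d[2]
def proj(c,P):
    K,A,p=c; q=K@(A.T@(np.array(P)-p)); return q[:2]/q[2]
E
python3 - <<'E'
from h import *
s=snap('scene','scene0.png'); snap('side','side0.png'); snap('wrist','wrist0.png')
print(s); 
for n in('scene','side','wrist'): print(n,robot.camera_model(n))
a=[cv2.imread('pics/%s0.png'%n) for n in('scene','side')]
E
```

```text
{'time': 0.0, 'qpos': array([-1.46010805e-01,  3.42737475e-01,  1.52501722e+00, -1.68908886e-05,
        1.27542813e+00, -1.46020983e-01]), 'qvel': array([-0.00089472, -0.00011219,  0.00134324, -0.00035355,  0.00059491,
        0.00111176]), 'joint_efforts': array([ 7.61924657e-04, -4.31245601e+01, -2.44219762e+01,  7.17750052e-02,
        5.59406646e-02, -1.04314388e-04]), 'tool_pos': array([5.24594966e-01, 7.10847779e-05, 2.34037244e-01]), 'tool_rot': array([-3.14001706e+00, -2.15393892e-04,  1.57081127e+00]), 'contact_force': array([-0.52496038, -0.62446277, -0.26374753]), 'torque': array([-0.02286787,  0.02155156, -0.03999096]), 'grip_force': 0.0, 'opening': 0.09228324063367511}
scene {'camera_matrix': array([[521.99746295,   0.        , 273.56279639],
       [  0.        , 521.99746295, 209.08604045],
       [  0.        ,   0.        ,   1.        ]]), 'position': array([ 1.44305986, -0.28662678,  0.82110462]), 'attitude': array([-2.20804276e+00,  1.34337531e-05,  1.26244963e+00])}
side {'camera_matrix': array([[456.82873686,   0.        , 273.60339906],
       [  0.        , 456.82873686, 214.34077119],
       [  0.        ,   0.        ,   1.        ]]), 'position': array([-0.15333095, -0.78842982,  0.83957908]), 'attitude': array([-2.19895621,  0.008308  , -0.68019834])}
wrist {'camera_matrix': array([[331.45947468,   0.        , 281.02892387],
       [  0.        , 331.45947468, 209.16552647],
       [  0.        ,   0.        ,   1.        ]]), 'mount': array([[ 5.29698810e-04, -9.69688341e-01, -2.44344512e-01,
         6.42475829e-02],
       [ 9.99999853e-01,  5.42832266e-04,  1.35898795e-05,
         3.39912837e-04],
       [ 1.19460137e-04, -2.44344483e-01,  9.69688486e-01,
        -1.50809696e-01],
       [ 0.00000000e+00,  0.00000000e+00,  0.00000000e+00,
         1.00000000e+00]])}
```

View pics/scene0.png

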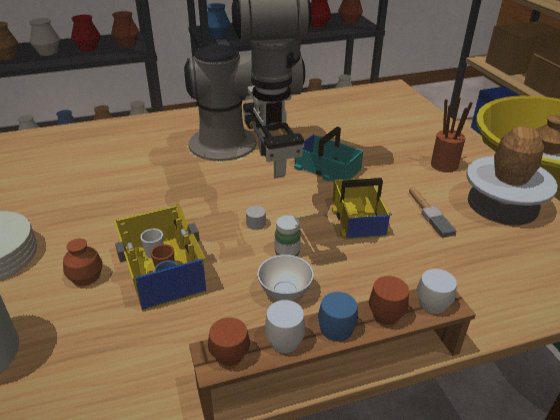

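View pics/side0.png

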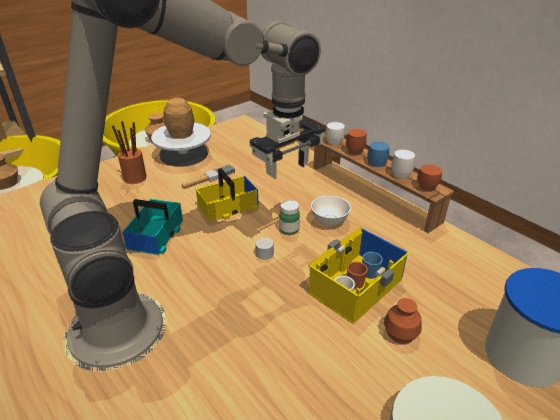

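The scene view shows three totes. The yellow carrying tote is at about (361,208), with its handle at (361,183). The turquoise decoy is at (333,157), and the lower tote with the cups is at (160,255). The side view shows the same three at (228,198), (153,225) and (357,273). By the description I choose the small yellow tote with the black handle. I'll make one enlarged montage to measure it.

```bash
python3 - <<'E'
import cv2,numpy as np
sc=cv2.imread('pics/scene0.png'); sd=cv2.imread('pics/side0.png')
def c(im,x,y,w,h): return cv2.resize(im[y:y+h,x:x+w],(400,300),interpolation=cv2.INTER_CUBIC)
m=np.vstack([np.hstack([c(sc,320,165,80,60+15-15),c(sc,105,200,120,90+0)]),np.hstack([c(sd,185,165,80,60),c(sd,300,225,120,90)])])
m=np.vstack([np.hstack([c(sc,318,168,100,75),c(sc,105,202,132,99)]),np.hstack([c(sd,180,160,100,75),c(sd,296,222,132,99)])])
cv2.imwrite('pics/m1.png',m)
E
```

```text
(no output)
```

View pics/m1.png

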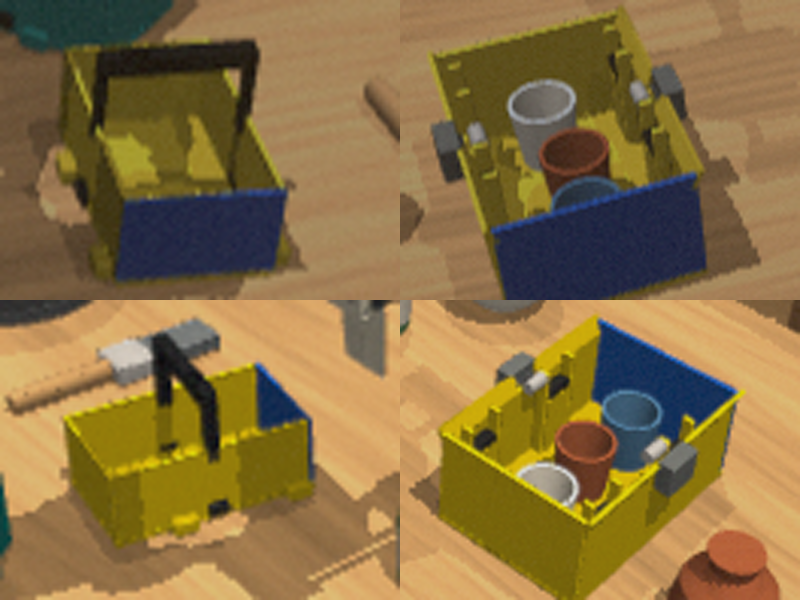

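Top left is the carrying tote, with its blue end towards the scene camera: corners at (120,198), (285,188) and (65,47) in the crop, handle top at (98,45) to (258,40). The lower tote's blue end also faces the scene camera. Both totes point roughly the same way, so about a half turn is needed.

```bash
cat > fit.py <<'E'
from h import *
from scipy.optimize import least_squares
def fit(obs,x0):
    f=lambda x:np.concatenate([proj(cam(n),R.from_euler('z',x[2]).apply(np.array(P)/1e3)+[x[0],x[1],0])-uv for n,uv,P in obs])
    r=least_squares(f,x0,loss='soft_l1'); return r.x,r.fun.reshape(-1,2).round(1)
E
python3 - <<'E'
from fit import *
SU=lambda X,Y:('scene',(318+X/4-.4,168+Y/4-.4)); SL=lambda X,Y:('scene',(105+(X-400)*.33-.4,202+Y*.33-.4))
DU=lambda X,Y:('side',(180+X/4-.4,160+(Y-300)/4-.4)); DL=lambda X,Y:('side',(296+(X-400)*.33-.4,222+(Y-300)*.33-.4))
u=[(*SU(120,198),(85,-50,65)),(*SU(285,188),(85,50,65)),(*SU(65,47),(-85,-50,65)),(*SU(115,280),(85,-50,0)),(*SU(278,266),(85,50,0)),
(*DU(112,475),(-85,-50,65)),(*DU(308,420),(85,-50,65)),(*DU(258,365),(85,50,65)),(*DU(65,418),(-85,50,65))]
l=[(*SL(490,232),(105,-70,95)),(*SL(697,175),(105,70,95)),(*SL(432,52),(-105,-70,95)),(*SL(622,10),(-105,70,95)),
(*DL(590,522),(-105,-70,95)),(*DL(740,392),(105,-70,95)),(*DL(598,318),(105,70,95)),(*DL(440,432),(-105,70,95))]
for n,o in(('u',u),('l',l)):
    x,r=fit(o,[.6,0,0]); print(n,x.round(4),np.degrees(x[2]).round(1),r.tolist())
    for k in('scene','side'): 
        y,_=fit([a for a in o if a[0]==k],x); print(k,y.round(4))
print('handle px',[proj(cam('scene'),0) if 0 else 0])
E
```

```text
u [ 0.483   0.2474 -0.1905] -10.9 [[0.6, 0.7], [0.2, 0.2], [-0.5, -0.5], [-0.4, 1.2], [-1.5, 1.7], [-1.6, 0.6], [0.4, -0.5], [-0.6, -1.3], [-1.5, -1.0]]
scene [ 0.4806  0.2493 -0.1941]
side [ 0.4836  0.243  -0.1824]
l [ 0.5331 -0.2628  0.1029] 5.9 [[0.2, 0.2], [-0.2, 0.0], [0.6, 0.3], [-2.1, -0.2], [-1.9, 0.4], [-0.2, -0.6], [0.6, -0.3], [0.4, 0.1]]
scene [ 0.5331 -0.2619  0.0938]
side [ 0.5336 -0.2633  0.1138]
handle px [0]
```

Both fits agree across the two cameras to 2–5 mm. The upper tote is at (0.483, 0.247), yaw −10.9°. The lower is at (0.533, −0.263), yaw +5.9°. To get within the 3 mm play I'll look at the lower tote from above first, then at the carrying tote.

```bash
python3 -m jog '[[[1,-0.02,0,0,0],[1,-0.055,0,0,0],[1,-0.09,0,0,0],[1,-0.125,0,0,0],[1,-0.16,0,0,0]]]' >/dev/null && python3 -m jog '[[[1,-0.035,0,0,0],[1,-0.07,0,0,0],[1,-0.09,0,0,0],[1,-0.09,0,0,0],[1,-0.09,0,0,0]]]'
python3 -m jog '[[[1,0,0,0,0],[1,0,0,0,0]]]' >/dev/null
python3 - <<'E'
from h import *
s=snap('wrist','w1.png'); s2=snap('wrist','w1b.png'); print(s['tool_pos'],s['tool_rot'],s['qvel'].round(3))
im=cv2.imread('pics/w1.png'); cv2.imwrite('pics/w1x.png',cv2.resize(im,(784,588),interpolation=cv2.INTER_CUBIC))
E
```

```text
time: 0.98
tool_pos: [0.5246, -0.2507, 0.234]
tool_rot: [-3.141, -0.001, 1.569]
contact_force: [-0.2, -0.1, -0.1]
opening: 0.0916
grip_force: 0.0
[ 0.52507891 -0.24866333  0.23471227] [-3.14139963e+00 -5.40971926e-04  1.57209912e+00] [ 0.007 -0.005 -0.003 -0.001  0.001 -0.003]
```

View pics/w1x.png

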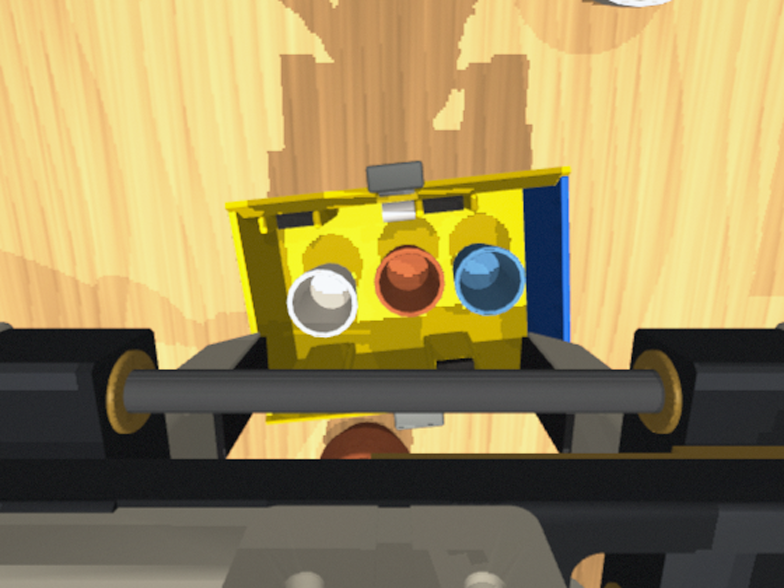

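This is the lower tote from above. The top-edge corners are at (230,205), (568,169) and (268,420), the blue end is on the right, and the roller blocks are at (396,176) and (420,418). The blue wall's outer edge reaches (570,335). I'll fit this pose together with the earlier one.

```bash
python3 - <<'E'
from h import *
from scipy.optimize import least_squares
s={'tool_pos':np.array([0.52507891,-0.24866333,0.23471227]),'tool_rot':[-3.14139963,-5.4097e-4,1.57209912]}
s['tool_pos']=np.array([.525,-.2495,.2345]); s['tool_rot']=[-3.1412,-.0007,1.5705]
c=cam('wrist',s); k=lambda u,v:((u+.5)/1.4-.5,(v+.5)/1.4-.5)
L=np.array([at_z(c,k(*p),.095)for p in((230,205),(568,169),(268,420),(570,335))]);print(L.round(4))
print(np.linalg.norm(L[0]-L[1]),np.linalg.norm(L[0]-L[2]),np.degrees(np.arctan2(*(L[1]-L[0])[1::-1])))
P=np.array([[-105,70],[105,70],[-105,-70]])/1e3
f=lambda x:np.concatenate([proj(c,R.from_euler('z',x[2]).apply([*p,.095])+[x[0],x[1],0])-k(*q) for p,q in zip(P,((230,205),(568,169),(268,420)))])
r=least_squares(f,[.53,-.26,.1]);print(r.x.round(4),np.degrees(r.x[2]),r.fun.round(1))
E
python3 -m jog '[[[1,0.02,0,0,0],[1,0.055,-0.006,0,0],[1,0.09,-0.01,0,0],[1,0.13,-0.015,0,0],[1,0.17,-0.02,0,0]]]' >/dev/null && python3 -m jog '[[[1,0.04,-0.004,0,0],[1,0.08,-0.01,0,0],[1,0.12,-0.015,0,0],[1,0.16,-0.02,0,0],[1,0.2,-0.02,0,0]]]' >/dev/null && python3 -m jog '[[[1,0.035,0,0,0.06],[1,0.07,0,0,0.12],[1,0.1,0,0,0.19],[1,0.11,0,0,0.19],[1,0.11,0,0,0.19]]]' && python3 -m jog '[[[1,0,0,0,0],[1,0,0,0,0],[1,0,0,0,0]]]' >/dev/null
python3 - <<'E'
from h import *
s=snap('wrist','w2.png'); print(s['tool_pos'],s['tool_rot'],s['qpos'],robot.observe()['tool_pos'])
im=cv2.imread('pics/w2.png'); cv2.imwrite('pics/w2x.png',cv2.resize(im,(784,588),interpolation=cv2.INTER_CUBIC))
E
```

```text
[[ 0.4245 -0.2024  0.095 ]
 [ 0.6307 -0.181   0.095 ]
 [ 0.4383 -0.349   0.095 ]
 [ 0.6417 -0.2868  0.095 ]]
0.2072875637114214 0.14725221043469602 5.945071610433367
[ 0.5353 -0.2628  0.1141] 6.534675633811966 [-1.5  3.3  1.1  0.4  0.4 -4.4]
time: 2.5
tool_pos: [0.4841, 0.2327, 0.2347]
tool_rot: [3.141, -0.0, 1.386]
contact_force: [0.0, -0.9, -0.4]
opening: 0.092
grip_force: 0.0
[0.48512346 0.22868683 0.23483703] [3.14146133e+00 3.76773733e-04 1.37978579e+00] [ 2.97798971e-01  3.62759412e-01  1.49271652e+00 -4.10847034e-04
  1.28617772e+00  4.88924860e-01] [0.48520958 0.22872915 0.2348777 ]
```

View pics/w2x.png

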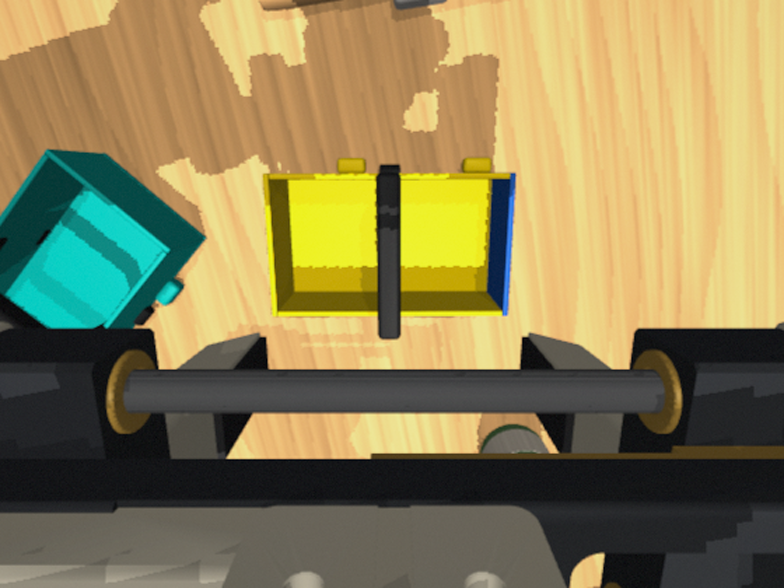

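This is the yellow carrying tote from above. Its top corners are at (264,174), (515,174), (275,315) and (508,315), the blue end is on the right, and the bar runs from (389,172) to (389,338). The turquoise decoy is well to the left at (100,240).

```bash
python3 - <<'E'
from h import *
from scipy.optimize import least_squares
s={'tool_pos':np.array([.4852,.2287,.2348]),'tool_rot':[3.14146,.0004,1.3798]}
k=lambda u,v:np.array([(u+.5)/1.4-.5,(v+.5)/1.4-.5])
U=[((264,174),(-85,50,65)),((515,174),(85,50,65)),((275,315),(-85,-50,65)),((508,315),(85,-50,65)),((389,338),(0,-50,116)),((389,174),(0,50,116))]
sl={'tool_pos':np.array([.525,-.2495,.2345]),'tool_rot':[-3.1412,-.0007,1.5705]}
Lo=[((230,205),(-105,70,95)),((568,169),(105,70,95)),((268,420),(-105,-70,95))]
c=cam('wrist',s)
for q,P in U: print(at_z(c,k(*q),P[2]/1e3).round(4))
for nm,s,O,x0 in(('u',s,U,[.48,.247,-.19]),('u2',s,U[:5],[.48,.247,-.19]),('l',sl,Lo,[.53,-.26,.1]),('l2',sl,Lo[:2],[.53,-.26,.1])):
  c=cam('wrist',s)
  f=lambda x:np.concatenate([proj(c,R.from_euler('z',x[2]).apply(np.array(P)/1e3)+[x[0],x[1],0])-k(*q) for q,P in O])
  r=least_squares(f,x0);print(nm,r.x.round(4),np.degrees(r.x[2]).round(2),r.fun.round(1))
E
```

```text
[0.413  0.3095 0.065 ]
[0.5779 0.2777 0.065 ]
[0.3955 0.2125 0.065 ]
[0.5605 0.1807 0.065 ]
[0.4769 0.1976 0.116 ]
[0.4956 0.2933 0.116 ]
u [ 0.4865  0.245  -0.188 ] -10.77 [-0.9 -0.5  1.4 -1.  -1.7  1.   0.2  0.6  0.7  1.7  0.1 -1.1]
u2 [ 0.4865  0.2453 -0.1882] -10.78 [-0.9 -0.8  1.4 -1.3 -1.7  0.7  0.2  0.4  0.7  1.4]
l [ 0.5355 -0.2627  0.1141] 6.53 [-1.5  3.3  1.1  0.4  0.4 -4.4]
l2 [ 0.535  -0.2614  0.1037] 5.94 [-1.6  0.3  1.6 -0. ]
```

```bash
python3 -m jog '[[[1,0.01,-0.002,0.01,0],[1,0.017,-0.002,0.035,0],[1,0.017,-0.002,0.06,0],[1,0.017,-0.002,0.085,0],[1,0.017,-0.002,0.105,0]]]' 60 >/dev/null && python3 -m jog '[[[1,0,0,0.015,0],[1,0,0,0.028,0],[1,0,0,0.033,0],[1,0,0,0.033,0],[1,0,0,0.033,0]]]' && python3 -m jog '[[[-0.7,0,0,0,0],[-0.7,0,0,0,0],[-0.7,0,0,0,0],[-1,0,0,0,0],[-1,0,0,0,0]]]' 60 && python3 -m jog '[[[-1,0,0,0,0],[-1,0,0,0,0],[-1,0,0,0,0],[-1,0,0,0,0],[-1,0,0,0,0]]]' 60
```

```text
time: 3.63
tool_pos: [0.4864, 0.2471, 0.0968]
tool_rot: [3.142, -0.0, 1.38]
contact_force: [0.3, 0.9, 0.8]
opening: 0.0917
grip_force: 0.0
time: 4.05
tool_pos: [0.4864, 0.2471, 0.0971]
tool_rot: [3.141, -0.0, 1.381]
contact_force: [0.2, -0.6, 0.7]
opening: 0.0628
grip_force: 0.0
time: 4.47
tool_pos: [0.4863, 0.2471, 0.0967]
tool_rot: [3.142, 0.0, 1.381]
contact_force: [-0.1, 0.1, 0.5]
opening: 0.0298
grip_force: 0.0
```

```bash
python3 -m jog '[[[-1,0,0,0,0],[-1,0,0,0,0],[-1,0,0,0,0],[-1,0,0,0,0],[-1,0,0,0,0]]]' 60 && python3 -m jog '[[[-1,0,0,0,0],[-1,0,0,0,0],[-1,0,0,0,0]]]' 60; python3 -m jog '[[[-1,0,0,-0.003,0],[-1,0,0,-0.008,0],[-1,0,0,-0.015,0],[-1,0,0,-0.025,0],[-1,0,0,-0.035,0]]]'  60
```

```text
time: 4.88
tool_pos: [0.4859, 0.2471, 0.0966]
tool_rot: [-3.141, 0.0, 1.381]
contact_force: [-1.3, 0.6, -0.1]
opening: 0.0133
grip_force: 60.0
time: 5.13
tool_pos: [0.486, 0.2471, 0.0966]
tool_rot: [-3.141, 0.0, 1.381]
contact_force: [-2.3, 0.5, -0.1]
opening: 0.0134
grip_force: 60.0
time: 5.55
tool_pos: [0.4864, 0.2471, 0.1328]
tool_rot: [3.141, -0.0, 1.381]
contact_force: [0.3, 0.2, -4.3]
opening: 0.0136
grip_force: 60.0
```

The tote is held: opening is 13.6 mm and the lift reads 4.3 N. Next I lift it clear, carry it over the lower tote, then turn it +2.848 rad about tool z.

```bash
J="python3 -m jog"; python3 -m jog '[[[-1,0,0,-0.02,0],[-1,0,0,-0.045,0],[-1,0,0,-0.07,0],[-1,0,0,-0.1,0],[-1,0,0,-0.125,0]]]' >/dev/null && python3 -m jog '[[[-1,-0.01,0.003,0,0],[-1,-0.03,0.009,0,0],[-1,-0.055,0.016,0,0],[-1,-0.085,0.025,0,0],[-1,-0.115,0.034,0,0]]]' >/dev/null && python3 -m jog '[[[-1,-0.03,0.009,0,0],[-1,-0.06,0.018,0,0],[-1,-0.09,0.026,0,0],[-1,-0.12,0.035,0,0],[-1,-0.15,0.044,0,0]]]' >/dev/null && python3 -m jog '[[[-1,-0.03,0.009,0,0],[-1,-0.06,0.018,0,0],[-1,-0.09,0.026,0,0],[-1,-0.12,0.035,0,0],[-1,-0.15,0.044,0,0]]]' >/dev/null && python3 -m jog '[[[-1,-0.025,0.008,0,0],[-1,-0.05,0.015,0,0],[-1,-0.066,0.019,0,0],[-1,-0.077,0.0225,0,0],[-1,-0.077,0.0225,0,0]]]' 
python3 -m jog '[[[-1,0,0,0,0.06],[-1,0,0,0,0.15],[-1,0,0,0,0.26],[-1,0,0,0,0.38],[-1,0,0,0,0.5]]]' >/dev/null && python3 -m jog '[[[-1,0,0,0,0.12],[-1,0,0,0,0.24],[-1,0,0,0,0.36],[-1,0,0,0,0.48],[-1,0,0,0,0.6]]]' >/dev/null && python3 -m jog '[[[-1,0,0,0,0.12],[-1,0,0,0,0.24],[-1,0,0,0,0.36],[-1,0,0,0,0.48],[-1,0,0,0,0.6]]]' >/dev/null && python3 -m jog '[[[-1,0,0,0,0.12],[-1,0,0,0,0.24],[-1,0,0,0,0.36],[-1,0,0,0,0.48],[-1,0,0,0,0.6]]]' >/dev/null && python3 -m jog '[[[-1,0,0,0,0.12],[-1,0,0,0,0.24],[-1,0,0,0,0.36],[-1,0,0,0,0.46],[-1,0,0,0,0.52]]]' >/dev/null && python3 -m jog '[[[-1,0,0,0,0.028],[-1,0,0,0,0.028],[-1,0,0,0,0.028],[-1,0,0,0,0.028],[-1,0,0,0,0.028]]]'
python3 - <<'E'
from h import *
s=robot.observe();print(s['tool_pos'],s['tool_rot'],s['qpos'])
def c(im,x,y,w,h,W): return cv2.resize(im[y:y+h,x:x+w],(W,600),interpolation=cv2.INTER_CUBIC)
snap('scene','s3.png');snap('side','d3.png')
cv2.imwrite('pics/m3.png',np.hstack([c(cv2.imread('pics/s3.png'),90,120,140,210,400),c(cv2.imread('pics/d3.png'),285,130,140,210,400)]))
E
```

```text
time: 7.63
tool_pos: [0.5348, -0.2653, 0.256]
tool_rot: [-3.141, 0.0, 1.379]
contact_force: [-0.7, 1.0, -4.2]
opening: 0.0133
grip_force: 60.0
time: 10.13
tool_pos: [0.5353, -0.2628, 0.2568]
tool_rot: [-3.141, 0.0, -1.466]
contact_force: [-1.1, -0.2, -3.4]
opening: 0.0133
grip_force: 60.0
[ 0.5352793  -0.26281741  0.25679766] [-3.14147901e+00  1.63006318e-04 -1.46603950e+00] [-5.84990818e-01  4.60538106e-01  1.27870453e+00  2.00901624e-04
  1.40236608e+00  2.45181134e+00]
```

View pics/m3.png

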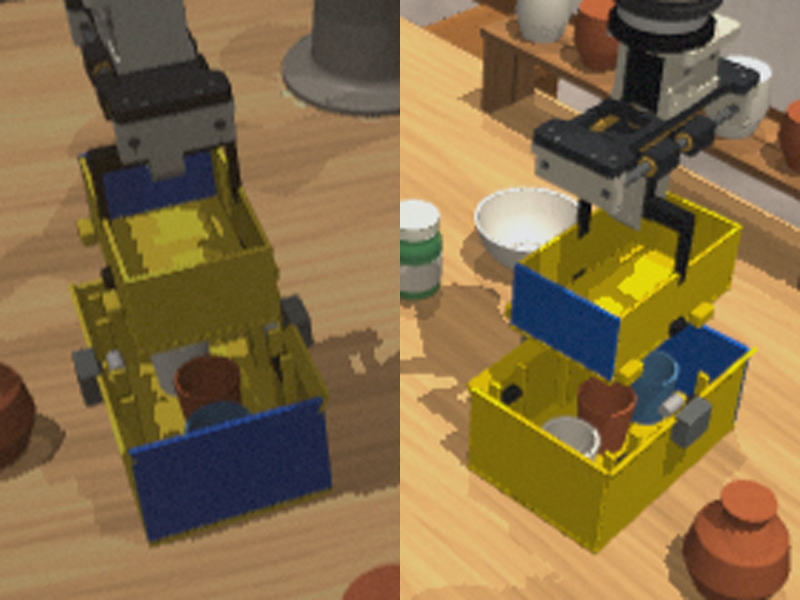

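The tote is turned correctly: its blue end is over the lower tote's plain yellow end, in both views. Before lowering I'll take a closer crop to check alignment.

```bash
python3 - <<'E'
from h import *
def c(im,x,y,w,h,W): return cv2.resize(im[y:y+h,x:x+w],(W,600),interpolation=cv2.INTER_CUBIC)
cv2.imwrite('pics/m4.png',np.hstack([c(cv2.imread('pics/s3.png'),115,170,96,144,400),c(cv2.imread('pics/d3.png'),308,195,100,150,400)]))
E
```

```text
(no output)
```

View pics/m4.png

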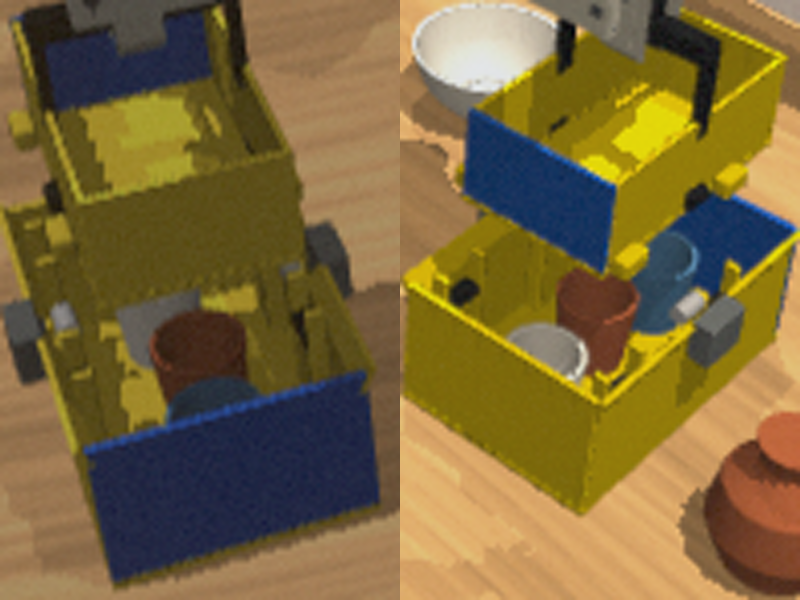

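Pixel positions in this crop:
- **Scene, upper:** near-end top edge (78,202)–(290,152), bottom edge (97,305)–(305,262).
- **Scene, lower:** blue top edge (85,452)–(365,375).
- **Side, upper:** blue end corners (472,110), (613,186) and (606,270).
- **Side, lower:** corners (600,405), (403,285) and (797,235).

```bash
python3 - <<'E'
from h import *
from scipy.optimize import least_squares
S=lambda X,Y:('scene',np.array([115+.24*(X+.5)-.5,170+.24*(Y+.5)-.5])); D=lambda X,Y:('side',np.array([308+.25*(X-400+.5)-.5,195+.25*(Y+.5)-.5]))
U=[(S(78,202),(85,-50,65)),(S(290,152),(85,50,65)),(S(305,262),(85,50,0)),(S(97,305),(85,-50,0)),(D(613,186),(-85,-50,65)),(D(472,110),(-85,50,65)),(D(606,270),(-85,-50,0)),(D(786,58),(85,-50,65)),(D(466,192),(-85,50,0))]
L=[(S(85,452),(105,-70,95)),(S(365,375),(105,70,95)),(S(5,208),(-105,-70,95)),(D(600,405),(-105,-70,95)),(D(403,285),(-105,70,95)),(D(797,235),(105,-70,95))]
def fit(O,fz,x0):
  f=lambda x:np.concatenate([proj(cam(n),R.from_euler('z',x[2]).apply(np.array(P)/1e3)+[x[0],x[1],x[3] if fz else 0])-q for (n,q),P in O])
  r=least_squares(f,x0,loss='soft_l1');return r.x,r.fun.round(1).tolist()
for O,fz in((U,1),(L,0)):
  x,r=fit(O,fz,[.53,-.26,.1,.16]);print(x.round(4),np.degrees(x[2]).round(2),r)
  for n in('scene','side'):
    x,_=fit([o for o in O if o[0][0]==n],fz,x);print(n,x.round(4))
E
```

```text
[ 0.5359 -0.2623  0.1078  0.1614] 6.18 [-0.7, 0.4, 0.3, -0.3, -0.0, -0.6, 0.1, 2.2, 0.7, -0.3, -0.7, -1.1, -0.7, 1.7, 1.0, -1.6, -0.9, 0.8]
scene [ 0.5161 -0.2568  0.0548  0.1475]
side [ 0.5592 -0.2445  0.0982  0.138 ]
[ 0.5322 -0.2632  0.11    0.16  ] 6.3 [-0.3, 0.0, 0.1, -0.7, -0.5, -0.4, -1.0, -0.3, 0.7, -0.1, 0.4, -2.0]
scene [ 0.5335 -0.2626  0.1049  0.16  ]
side [ 0.5306 -0.2643  0.11    0.16  ]
```

Relative offset is about +1 to +3 mm in x and +1 mm in y, and yaw agrees within 0.2°. I'll shift slightly and descend to just above the cheeks.

```bash
python3 -m jog '[[[-1,0.0007,0.0013,0.01,0],[-1,0.0007,0.0013,0.025,0],[-1,0.0007,0.0013,0.04,0],[-1,0.0007,0.0013,0.05,0],[-1,0.0007,0.0013,0.058,0]]]' >/dev/null && python3 -m jog '[[[-1,0,0,0,0],[-1,0,0,0,0],[-1,0,0,0,0]]]' && python3 -m jog '[[[-1,0,0,0.002,0],[-1,0,0,0.004,0],[-1,0,0,0.006,0],[-1,0,0,0.007,0],[-1,0,0,0.007,0]]]'
```

```text
time: 10.9
tool_pos: [0.5344, -0.2645, 0.1995]
tool_rot: [-3.14, -0.001, -1.467]
contact_force: [-0.2, 0.4, -4.4]
opening: 0.0135
grip_force: 60.0
time: 11.32
tool_pos: [0.5339, -0.2641, 0.1915]
tool_rot: [3.141, 0.0, -1.467]
contact_force: [-0.4, 0.1, -4.0]
opening: 0.0134
grip_force: 60.0
```

```bash
python3 -m jog '[[[-1,0,0,0.001,0],[-1,0,0,0.002,0],[-1,0,0,0.003,0],[-1,0,0,0.003,0],[-1,0,0,0.003,0]]]'; python3 - <<'E'
from h import *
snap('scene','s5.png');snap('side','d5.png')
def c(im,x,y,w,h,W): return cv2.resize(im[y:y+h,x:x+w],(W,600),interpolation=cv2.INTER_CUBIC)
cv2.imwrite('pics/m5.png',np.hstack([c(cv2.imread('pics/s5.png'),108,180,96,144,400),c(cv2.imread('pics/d5.png'),308,195,100,150,400)]))
E
```

```text
time: 11.73
tool_pos: [0.534, -0.2641, 0.1887]
tool_rot: [3.142, 0.0, -1.467]
contact_force: [-0.7, 0.2, -3.2]
opening: 0.0132
grip_force: 60.0
```

View pics/m5.png

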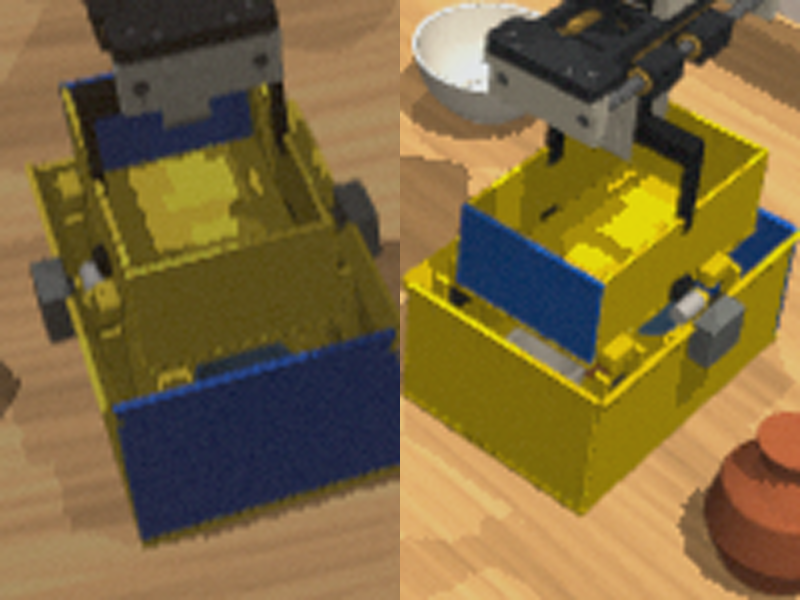

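The lugs, at about (105,295) in the scene half and (620,355) and (718,270) in the side half, sit between the cheeks. The underside is near 92 mm, below the cheek tops, with no contact force. I'll continue straight down in small steps.

```bash
python3 -m jog '[[[-1,0,0,0.001,0],[-1,0,0,0.002,0],[-1,0,0,0.003,0],[-1,0,0,0.004,0],[-1,0,0,0.004,0]]]'; python3 -m jog '[[[-1,0,0,0.001,0],[-1,0,0,0.0015,0],[-1,0,0,0.002,0],[-1,0,0,0.002,0]]]'
```

```text
time: 12.25
tool_pos: [0.5341, -0.2641, 0.1848]
tool_rot: [-3.141, 0.0, -1.467]
contact_force: [0.7, 0.6, -1.5]
opening: 0.0136
grip_force: 60.0
time: 12.58
tool_pos: [0.5342, -0.2642, 0.1833]
tool_rot: [-3.141, -0.001, -1.467]
contact_force: [-0.1, 0.7, 3.0]
opening: 0.0139
grip_force: 60.0
```

The rollers have met the ribs: force is up about 7 N at the expected height, and lateral force is near zero. I'll keep pressing.

```bash
python3 -m jog '[[[-1,0,0,0.001,0],[-1,0,0,0.0015,0],[-1,0,0,0.002,0],[-1,0,0,0.002,0]]]';python3 -m jog '[[[-1,0,0,0.001,0],[-1,0,0,0.0015,0],[-1,0,0,0.002,0],[-1,0,0,0.002,0]]]'; python3 -m jog '[[[-1,0,0,0.001,0],[-1,0,0,0.0015,0],[-1,0,0,0.002,0],[-1,0,0,0.002,0]]]'
```

```text
time: 12.92
tool_pos: [0.5341, -0.2642, 0.1808]
tool_rot: [-3.141, -0.0, -1.467]
contact_force: [-0.9, 1.5, 3.3]
opening: 0.0139
grip_force: 60.0
time: 13.25
tool_pos: [0.534, -0.2641, 0.1782]
tool_rot: [3.141, 0.0, -1.467]
contact_force: [0.8, 0.8, -0.4]
opening: 0.0136
grip_force: 60.0
time: 13.58
tool_pos: [0.5338, -0.264, 0.176]
tool_rot: [3.141, 0.001, -1.467]
contact_force: [0.3, 0.3, -4.5]
opening: 0.0136
grip_force: 60.0
```

```bash
python3 -m jog '[[[-1,0,0,0.001,0],[-1,0,0,0.002,0],[-1,0,0,0.003,0],[-1,0,0,0.003,0]]]';python3 -m jog '[[[-1,0,0,0.001,0],[-1,0,0,0.002,0],[-1,0,0,0.002,0]]]'
```

```text
time: 13.92
tool_pos: [0.5337, -0.2639, 0.1727]
tool_rot: [3.14, 0.001, -1.467]
contact_force: [1.4, 0.5, -10.0]
opening: 0.0135
grip_force: 60.0
time: 14.17
tool_pos: [0.5337, -0.264, 0.171]
tool_rot: [3.141, 0.001, -1.467]
contact_force: [2.0, -0.0, -11.4]
opening: 0.0137
grip_force: 60.0
```

It has snapped past the catches and the rollers now pull it in. I'll go down slowly to the seats.

```bash
python3 -m jog '[[[-1,0,0,0.0005,0],[-1,0,0,0.001,0],[-1,0,0,0.001,0]]]';python3 -m jog '[[[-1,0,0,0.0005,0],[-1,0,0,0.001,0],[-1,0,0,0.001,0]]]'
```

```text
time: 14.42
tool_pos: [0.5338, -0.2641, 0.1704]
tool_rot: [3.141, 0.0, -1.467]
contact_force: [1.7, 0.3, -10.3]
opening: 0.0133
grip_force: 60.0
time: 14.67
tool_pos: [0.5339, -0.2641, 0.1697]
tool_rot: [3.141, 0.0, -1.467]
contact_force: [-0.0, 0.4, -9.2]
opening: 0.0133
grip_force: 60.0
```

```bash
python3 -m jog '[[[-1,0,0,0.0005,0],[-1,0,0,0.001,0],[-1,0,0,0.001,0]]]';python3 -m jog '[[[-1,0,0,0.0005,0],[-1,0,0,0.0005,0],[-1,0,0,0.0005,0]]]'
```

```text
time: 14.92
tool_pos: [0.534, -0.2642, 0.1688]
tool_rot: [-3.141, -0.0, -1.467]
contact_force: [0.3, 0.0, -8.2]
opening: 0.0136
grip_force: 60.0
time: 15.17
tool_pos: [0.5341, -0.2642, 0.1685]
tool_rot: [-3.141, -0.0, -1.467]
contact_force: [0.1, 1.4, -5.7]
opening: 0.0134
grip_force: 60.0
```

```bash
python3 -m jog '[[[-1,0,0,0.0003,0],[-1,0,0,0.0006,0],[-1,0,0,0.0006,0]]]';python3 -m jog '[[[-1,0,0,0.0003,0],[-1,0,0,0.0005,0],[-1,0,0,0.0005,0]]]'
```

```text
time: 15.42
tool_pos: [0.5341, -0.2641, 0.1682]
tool_rot: [-3.141, -0.0, -1.467]
contact_force: [-2.1, 1.6, -0.7]
opening: 0.0138
grip_force: 60.0
time: 15.67
tool_pos: [0.5342, -0.2641, 0.168]
tool_rot: [-3.141, -0.001, -1.467]
contact_force: [-3.8, 4.0, 4.2]
opening: 0.0135
grip_force: 60.0
```

```bash
python3 -m jog '[[[-1,0,0,0.0003,0],[-1,0,0,0.0006,0],[-1,0,0,0.0006,0]]]'
```

```text
time: 15.92
tool_pos: [0.5342, -0.2642, 0.1678]
tool_rot: [-3.14, -0.001, -1.467]
contact_force: [-3.8, 4.0, 7.5]
opening: 0.0132
grip_force: 60.0
```

```bash
python3 -m jog '[[[-1,0,0,0.0003,0],[-1,0,0,0.0006,0],[-1,0,0,0.0009,0],[-1,0,0,0.0009,0]]]'
```

```text
time: 16.25
tool_pos: [0.5342, -0.2642, 0.1676]
tool_rot: [-3.14, -0.001, -1.467]
contact_force: [-5.0, 5.4, 12.3]
opening: 0.0133
grip_force: 60.0
```

```bash
python3 -m jog '[[[-1,0,0,0.0003,0],[-1,0,0,0.0005,0],[-1,0,0,0.0005,0],[-1,0,0,0.0005,0],[-1,0,0,0.0005,0]]]'; python3 -m jog '[[[-1,0,0,0,0],[-1,0,0,0,0],[-1,0,0,0,0],[-1,0,0,0,0],[-1,0,0,0,0]]]'
```

```text
time: 16.67
tool_pos: [0.5343, -0.2642, 0.1675]
tool_rot: [-3.14, -0.002, -1.467]
contact_force: [-7.2, 6.3, 13.8]
opening: 0.0135
grip_force: 60.0
time: 17.08
tool_pos: [0.5343, -0.2642, 0.1675]
tool_rot: [-3.14, -0.002, -1.467]
contact_force: [-6.9, 4.9, 13.1]
opening: 0.0134
grip_force: 60.0
```

```bash
python3 -m jog '[[[-1,0,0,0.0002,0],[-1,0,0,0.0003,0],[-1,0,0,0.0003,0],[-1,0,0,0.0003,0],[-1,0,0,0.0003,0]]]'; python3 -m jog '[[[-1,0,0,0,0],[-1,0,0,0,0],[-1,0,0,0,0],[-1,0,0,0,0],[-1,0,0,0,0]]]'; python3 -m jog '[[[-1,0,0,0,0],[-1,0,0,0,0],[-1,0,0,0,0],[-1,0,0,0,0],[-1,0,0,0,0]]]'
```

```text
time: 17.5
tool_pos: [0.5343, -0.2642, 0.1674]
tool_rot: [-3.14, -0.002, -1.467]
contact_force: [-6.4, 6.6, 14.3]
opening: 0.0136
grip_force: 60.0
time: 17.92
tool_pos: [0.5343, -0.2642, 0.1674]
tool_rot: [-3.14, -0.002, -1.467]
contact_force: [-6.6, 6.5, 15.7]
opening: 0.0138
grip_force: 60.0
time: 18.33
tool_pos: [0.5343, -0.2642, 0.1674]
tool_rot: [-3.14, -0.002, -1.467]
contact_force: [-6.2, 6.2, 14.7]
opening: 0.0135
grip_force: 60.0
```

About 15 N was held for over a second, with the underside at about 71 mm, which means it is home and slightly compressing the pads. I'll unload, open and retreat upward.

```bash
python3 -m jog '[[[-1,0,0,-0.0006,0],[-1,0,0,-0.0012,0],[-1,0,0,-0.0016,0],[-1,0,0,-0.0016,0]]]'; python3 -m jog '[[[-0.6,0,0,0,0],[-0.3,0,0,0,0],[0,0,0,0,0],[0.5,0,0,0,0],[0.5,0,0,0,0]]]'; python3 -m jog '[[[1,0,0,0,0],[1,0,0,0,0],[1,0,0,0,0],[1,0,0,0,0],[1,0,0,0,0]]]';  python3 -m jog '[[[1,0,0,0,0],[1,0,0,0,0],[1,0,0,0,0],[1,0,0,0,0],[1,0,0,0,0]]]'
```

```text
time: 18.67
tool_pos: [0.5342, -0.2642, 0.1678]
tool_rot: [-3.14, -0.001, -1.467]
contact_force: [-5.2, 4.6, 8.0]
opening: 0.0131
grip_force: 60.0
time: 19.08
tool_pos: [0.5342, -0.2644, 0.1663]
tool_rot: [-3.141, -0.0, -1.467]
contact_force: [-1.2, -0.1, 0.7]
opening: 0.0404
grip_force: 0.0
time: 19.5
tool_pos: [0.534, -0.2642, 0.1664]
tool_rot: [-3.141, -0.0, -1.467]
contact_force: [0.3, -0.6, 1.0]
opening: 0.0737
grip_force: 0.0
time: 19.92
tool_pos: [0.534, -0.2642, 0.1664]
tool_rot: [-3.142, -0.0, -1.467]
contact_force: [-0.0, -0.2, 0.2]
opening: 0.0917
grip_force: 0.0
```

```bash
python3 -m jog '[[[1,0,0,-0.01,0],[1,0,0,-0.03,0],[1,0,0,-0.05,0],[1,0,0,-0.07,0],[1,0,0,-0.09,0]]]' >/dev/null; python3 -m jog '[[[1,0,0,-0.03,0],[1,0,0,-0.05,0],[1,0,0,-0.06,0],[1,0,0,-0.06,0],[1,0,0,-0.06,0]]]'; python3 -m jog '[[[1,0,0,0,0],[1,0,0,0,0],[1,0,0,0,0],[1,0,0,0,0],[1,0,0,0,0]]]' >/dev/null
python3 - <<'E'
from h import *
snap('scene','s6.png');snap('side','d6.png')
def c(im,x,y,w,h,W): return cv2.resize(im[y:y+h,x:x+w],(W,600),interpolation=cv2.INTER_CUBIC)
cv2.imwrite('pics/m6.png',np.hstack([c(cv2.imread('pics/s6.png'),98,180,108,162,400),c(cv2.imread('pics/d6.png'),300,195,110,165,400)]))
E
```

```text
time: 20.75
tool_pos: [0.5339, -0.2641, 0.3162]
tool_rot: [-3.142, 0.0, -1.467]
contact_force: [0.8, 0.6, -1.1]
opening: 0.0918
grip_force: 0.0
```

View pics/m6.png

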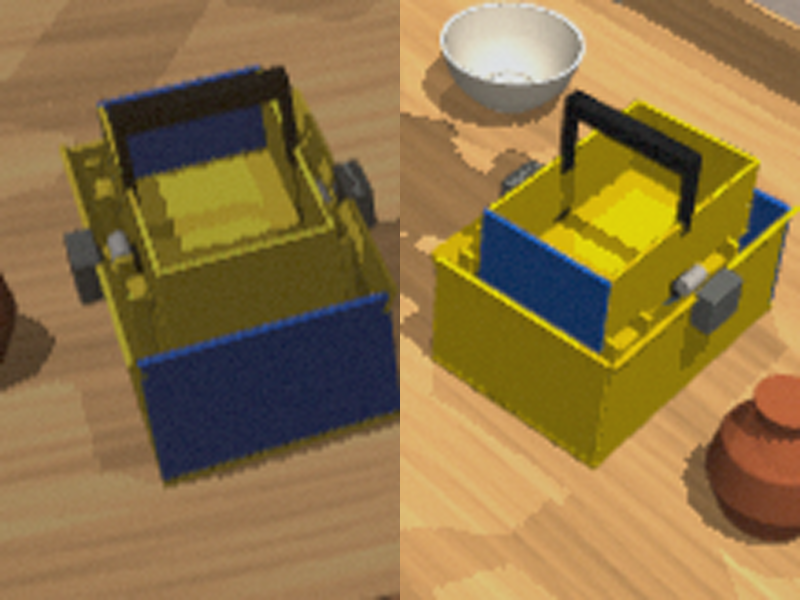

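The tote sits level in the seats with its blue end over the plain end (side half, (545,275)). Rollers are above the ribs at (690,278), the gripper is clear, and the bowl and vase have not moved.

```bash
python3 -c "
from cell import robot
print(robot.hand_in())"
```

```text
the job is handed in; nothing more can be done
None
```

The carrying tote is stacked on the lower tote with its blue end over the plain yellow end, snapped past both catches and pressed down at about 15 N for over a second; I then let go, moved the gripper clear and handed the job in at about 21 s, with no verdict returned.

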